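Load a flow heater into the leak-test block and snap the clamp

ROBOT

A 6-joint arm with a two-finger parallel gripper is mounted at the origin on a cart in front of the work surface, level with it; the furniture and walls round the work are solid. World frame = base frame: x ahead of the robot, y to its left, z up, the work surface at z = 0. Lengths are in m, angles in rad, forces in N, time in s.
With the tool pointing down it reaches from about 0.35 to 0.775 m from the base axis. Payload 7.3 kg.
Tool frame: the origin (TCP) lies at the very end of the fingers, on their centre line; the grasp point (between the pads) lies 19 mm behind it (pinch_z is the distance from the TCP to the grasp point, in m); z points along the fingers, y is the line along which they close (so a half turn about z gives the same grasp; the last joint's range is limited). The gripper opens to 92 mm and grips with 3 to 60 N. Pads are 19 mm wide; open, the fingers measure 130 mm over their backs; the gripper's body (75 mm by 190 mm) begins 47 mm behind the grasp point.
Start: joints at [1.006, 0.342, 1.524, -0, 1.275, -0.146], TCP at [0.213, 0.48, 0.227] pointing down, gripper open.
Joint ranges: [-2.53, 2.53], [-0.77, 2.02], [0.04, 2.7], [-1, 4.14], [0.28, 2.66], [-3.11, 3.11]. Speed limits (rad/s): [2.57, 2.57, 3.14, 3.14, 3.14, 3.14].

INTERFACE

Orientations are given as [roll, pitch, yaw] about the fixed x, y, z axes, in that order (R = Rz(yaw) Ry(pitch) Rx(roll)).
In Python, from cell import * gives the robot as it stands.
- The arm moves only by the tool arm_command, never from a script. Its arguments are lists of equal length, an entry for each row: "fingers": the gripper command: -1 is fully open, 1 is shut, values between are in proportion; "travel": the shift along the tool's x, y, z in m, a list of three; "dr": the turn, a rotation vector about the tool's x, y, z in degrees, a list of three. In form: {"fingers": [fingers, ...], "travel": [[x, y, z], ...], "dr": [[wx, wy, wz], ...]}. A call has 1 to 8 rows; each row is the pose to reach, as a shift and turn from the pose commanded when the call began, along the tool's axes at that moment; what a row does not reach only later rows make up. A row lasts 1/12 s, in which the tool goes at most 41.7 mm and 7.16 degrees, less where a joint would pass 70% of its speed; a pose out of reach is approached as far as the arm can. A call with a gripper value outside its range is refused whole. The fingers move at their own pace and stop on an object; "squeeze" is the grip in N (left out, the last holds). Time passes only in rows, so rows that repeat a pose let the fingers close. It gives the time, the measured TCP pose, the force, the opening and the grip force at its end, in the units of the state.
- observe(): the state, without advancing time (a new reading comes with each control period).
- read_camera(name): name is "side" or "top" or "wrist"; returns a dict with "color" (480x640x3 uint8, blue, green, red), "z_map" (480x640 float32, m along the optical axis (not along the pixel's ray), 0 where there is no reading), "fx", "fy", "cx", "cy" (pixels), "R" (3x3) and "t" (3): a world point X has camera coordinates R X + t. Camera axes: x right, y down, z forward; pixel columns grow to the right and rows downward; lengths in m; the calibration is good to about 2 mm. A picture is of the moment at which its call begins.
- hand_in(): hands the job in; it is judged then, once.
The state is a dict: "time": time; "qpos": joint angles; "qvel": joint speeds; "joint_efforts": joint torques, N m; "tool_pos": TCP position; "tool_rot": TCP orientation; "contact_force": force on the tool from outside, world axes, zero at the start; "torque": the same for the moment, N m; "opening": finger opening in m; "grip_force": force on a finger pad.
Only numpy, scipy, OpenCV 4.12 (cv2) and the standard library are available. Lean on these libraries where they do the work, as an engineer would, in place of code of your own. Each camera call takes 0.05 s, during which the arm holds its last target. There are 200 camera calls.

TASK

Lift the U-shaped flow heater with the blue bands off its hook and plug its two tube ends fully home into the two ports of the leak-test block. Then swing the hold-down clamp over it and press the clamp's orange pad down until its sprung hook snaps onto the brass pin and stays there by itself. Leave the reject heater with the red bands hanging on its hook, and leave the tools and parts lying on the bench where they are.

Things in the scene. Friction and masses are not known exactly. Their poses are not given: they have to be found in the camera images.
- heater: Blue-banded flow heater: upside-down U of 18 mm round aluminium bar, 94 mm wide (y), 110 mm high (z), 18 mm thick (x), 0.26 kg, hung by its top bar. Origin midway between the lower ends of its two copper tube ends (12 mm diameter, at y = -38 and +38 mm, z = 0 to 28 mm, tips chamfered). Brass collars above them, 25 mm diameter, z = 28 to 35 mm, rest on the block when home. Same either way round.
- heater_bar (a point): Middle of the blue-banded heater's top bar, on its centre line, 101 mm above the heater's origin. The bar runs along the heater's y, straight for 16 mm each way, then curves down to the legs. The hook wire passes right under this point, so pinch the 18 mm bar (fingers closing along the heater's x) about 24 mm to one side of it.
- reject_heater_bar (a point): Middle of the top bar of the reject heater, same shape and size but with red bands, hanging on the other hook; to be left alone.
- rack: Fixed two-hook rack, base 100 x 180 x 8 mm, cross tube at x = 66 mm, 151 mm high. Origin on the bench below the hung heaters, midway between the hooks (y = -60, +60 mm); x points from hook tips to cross tube. Hooks: 8 mm wire, trough at x = -10 to 12 mm, its top at z = 132 mm; upturned tip at x = -28 mm ends at z = 150 mm. A heater must rise 20 mm, then comes off towards -x.
- test_block: Fixed leak-test block: blue base 94 x 250 x 8 mm with an aluminium block 50 x 112 mm on it, top at z = 48 mm, two ports in the top, gauge on the -x side. Origin on the bench under its middle; y runs along the ports. At y = -90 mm two cheeks (164 mm high, 28 mm along y, 45 mm over both in x) carry the clamp's hinge; at y = +90 mm two cheeks (124 mm high) carry the brass pin.
- port_right (a point): Mouth of the port at the block's y = -38 mm, in the top face (z = 48 mm): hole 16.5 mm in diameter, 40 mm deep, with a 3 mm chamfer.
- port_left (a point): Mouth of the other port, at the block's y = +38 mm; same size.
- seat (a point): Where the heater's origin lies when plugged fully home: midway between the ports, 20 mm above the bench (28 mm below the ports' mouths). The heater's y then lies along the block's y, either way round, and its top bar's centre is 121 mm above the bench.
- clamp_hinge (a point): Hinge axis of the hold-down clamp (runs along the block's x), 150 mm above the bench at the block's y = -90 mm.
- clamp_press (a point): Middle of the outer (upper, when closed) face of the orange pressing pad on the clamp arm, 30 mm across, 36 mm along the arm; 146 mm along the arm from the hinge, 10 mm above the arm's middle plane. Closed, it is 160 mm above the bench at the block's y = +56 mm.
- clamp_pin (a point): Centre of the brass pin, 8 mm in diameter, along the block's x, 110 mm above the bench at the block's y = +90 mm, on which the sprung hook snaps.
- clamp_arm (a joint): Angle of the hold-down arm (steel bar 24 x 8 mm, 180 mm long): 0 = closed, level over the heater; 1.57 = upright; stop at 2.05, leaning away from the ports. It stays where it is left. A sprung plunger under it, 90 mm from the hinge, meets the heater at 0.045 and lifts the arm again unless the hook has snapped; snapped it reads about 0.01. Lower stop -0.02. Snapping takes some 10 N on the pad.
- snap_hook (a joint): Angle of the sprung hook on the end of the clamp arm, 176 mm from the hinge: 0 = square to the arm (also when snapped under the pin), up to about 0.3 while it rides over the pin. It stands out 64 mm from the arm's underside, so towards the ports when the arm is upright: keep the gripper clear of it.
- coil_3: Bystander: boiler coil, a copper coil 64 mm across, 105 mm high, standing; origin under its middle.
- pliers_1: Bystander: red-handled pliers, 178 x 52 x 12 mm, lying; origin under the middle.
- multimeter: Bystander: yellow and black multimeter, 142 x 68 x 46 mm, lying; origin under the middle.

How it is judged:
By the outcome, as a careful person would: the job done as asked, in the order asked, and still so for the second after the job is handed in, with the robot touching nothing.
It also fails if it takes over 67 s, if anything falls off the work surface, if the arm or the gripper's body presses on something with over 40 N, if the wrist force passes 120 N, or if a joint passes its speed limit or range.

## Working session

There is one attempt and no reset: what is moved stays moved. The work goes in short steps, Python scripts to look and compute and a tool call to move; the robot and the scene stay as the last step left them, time stands still between calls to the robot, and variables do not carry over. Pictures are saved under pics/ and viewed, at most 10 in all, crops included, and the job is handed in when it is done.

Besides the shell and the picture viewer there is one more tool, called after "Emit:" as a command line: name --argument value ..., lists and objects as JSON in quotes. arm_command: Moves the arm, as the interface text tells. Its arguments: {"type":"object","properties":{"fingers":{"type":"array","items":{"type":"number"}},"travel":{"type":"array","items":{"type":"array","items":{"type":"number"}}},"dr":{"type":"array","items":{"type":"array","items":{"type":"number"}}},"squeeze":{"type":"number"}},"required":["fingers","travel","dr"]}

```bash
mkdir -p pics; ls; python3 - <<'E'
from cell import *
import cv2,numpy as np
for n in ("side","top"):
    c=read_camera(n); cv2.imwrite(f"pics/{n}0.png",c["color"]); np.savez(f"{n}0.npz",**c)
    print(n,c["fx"],c["cx"],c["cy"],np.round(c["R"],3).tolist(),np.round(-c["R"].T@c["t"],3))
print(observe())
E
```

```text
pics
side 493.5254082162578 316.4141820960707 242.4775644721234 [[0.91, -0.415, -0.014], [-0.212, -0.434, -0.876], [0.357, 0.8, -0.483]] [ 0.097 -0.863  0.637]
top 547.2713032270291 327.8377350871093 232.88750108750168 [[0.029, -1.0, 0.007], [-0.992, -0.03, -0.119], [0.119, -0.003, -0.993]] [ 0.346 -0.003  1.313]
{'time': 0.1, 'qpos': array([ 1.00596707e+00,  3.42648071e-01,  1.52488861e+00, -3.30466826e-06,
        1.27537998e+00, -1.46011868e-01]), 'qvel': array([-0.00056846, -0.00063198, -0.00324147,  0.00062604, -0.0013599 ,
        0.00047126]), 'joint_efforts': array([ 2.51364130e-03, -4.32007742e+01, -2.44693977e+01,  7.19201728e-02,
        5.25799650e-02, -1.05009080e-04]), 'tool_pos': array([0.21330848, 0.47933872, 0.22612851]), 'tool_rot': array([-3.14028227e+00, -1.89508101e-04,  2.72277610e+00]), 'contact_force': array([-1.0011438 ,  0.52894517, -0.58967672]), 'torque': array([ 0.03714701, -0.00369189, -0.04808278]), 'grip_force': 0.0, 'opening': 0.09158880158061085}
```

View pics/side0.png

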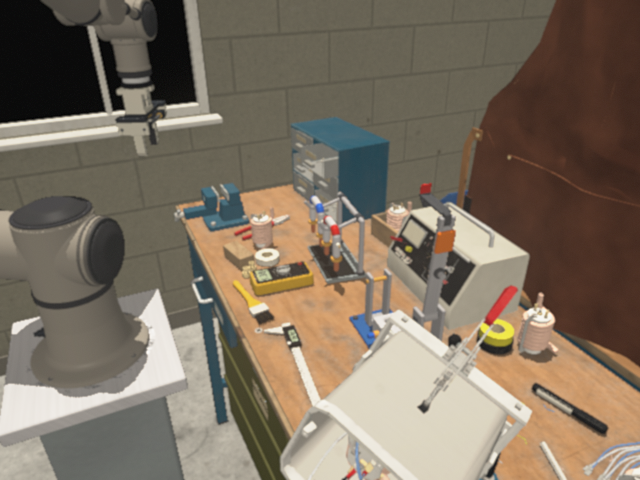

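View pics/top0.png

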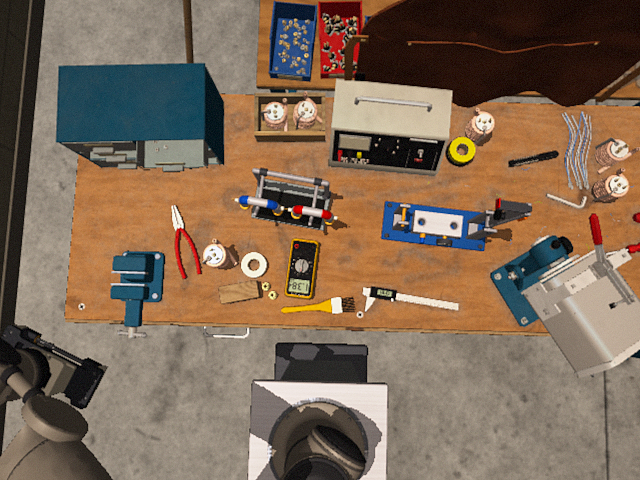

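The top view shows the rack around (290,200), with the blue heater at about (258,203) and the red one at (312,212). The block's ports are at about (424,222) and (453,224). The arm is upright near (500,212), with its hinge on the world -y side.

```bash
cat > h.py <<'E'
import numpy as np,cv2
def load(n): return dict(np.load(n+".npz"))
def cloud(c):
    v,u=np.mgrid[:480,:640]; z=c["z_map"]
    P=np.stack([(u-c["cx"])/c["fx"]*z,(v-c["cy"])/c["fy"]*z,z],-1)
    return (P-c["t"])@c["R"]
def ray(c,u,v,h):
    o=-c["R"].T@c["t"]; d=c["R"].T@np.array([(u-c["cx"])/c["fx"],(v-c["cy"])/c["fy"],1]); return o+d*(h-o[2])/d[2]
def proj(c,X):
    p=c["R"]@np.asarray(X)+c["t"]; return c["fx"]*p[0]/p[2]+c["cx"],c["fy"]*p[1]/p[2]+c["cy"]
E
python3 - <<'E'
from h import *
c=load("top0"); im=c["color"]; P=cloud(c)
a=cv2.resize(im[160:235,230:340],None,fx=6,fy=6,interpolation=cv2.INTER_CUBIC)[:, :660]
b=cv2.resize(im[190:260,375:545],None,fx=4,fy=4,interpolation=cv2.INTER_CUBIC)
o=np.zeros((a.shape[0]//1+0,660,3),np.uint8)
cv2.imwrite("pics/cropA.png",a); cv2.imwrite("pics/cropB.png",b)
hsv=cv2.cvtColor(im,cv2.COLOR_BGR2HSV)
U,V=np.meshgrid(range(640),range(480))
for nm,lo,hi,box in [("blue",(100,150,60),(130,255,255),(230,185,345,225)),("red",(0,150,80),(8,255,255),(230,185,345,225)),("blockblue",(100,120,40),(130,255,255),(375,190,545,260)),("orange",(8,170,120),(20,255,255),(470,190,545,240))]:
    m=cv2.inRange(hsv,lo,hi)>0; m&=(U>=box[0])&(U<box[2])&(V>=box[1])&(V<box[3])
    n,l,s,ce=cv2.connectedComponentsWithStats(m.astype(np.uint8))
    for i in range(1,n):
        if s[i,4]>8:
            q=P[l==i]; print(nm,s[i],ce[i].round(1),np.median(q,0).round(4),q[:,2].max().round(3))
            print("   ",cv2.minAreaRect(np.argwhere(l==i)[:,::-1].astype(np.float32)))
# alu top at z~48
m=(abs(P[...,2]-.048)<.006)&(U>385)&(U<500)&(V>195)&(V<255); q=P[m]; print("blocktop",m.sum(),cv2.minAreaRect(q[:,:2].astype(np.float32)),np.median(q[:,2]))
E
```

```text
blue [239 196   9   8  58] [243.2 199.4] [0.5534 0.1783 0.145 ] 0.154
    ((243.0, 199.5), (7.0, 8.0), 90.0)
blue [267 199  11  10  79] [271.7 204.2] [0.5446 0.1163 0.1439] 0.151
    ((271.85003662109375, 204.45001220703125), (10.11928653717041, 8.538147926330566), 18.434947967529297)
red [293 205  10   9  73] [297.7 208.8] [0.536  0.0586 0.1437] 0.152
    ((297.5, 209.0), (8.0, 9.0), 90.0)
red [321 209  11  10  76] [326.  214.1] [ 0.5261 -0.0022  0.1428] 0.15
    ((326.2264099121094, 214.20755004882812), (9.0657958984375, 8.51635456085205), 15.945395469665527)
blockblue [ 382  202  103   49 1720] [428.3 227.5] [ 0.512  -0.2358  0.0082] 1.313
    ((434.2353210449219, 225.76913452148438), (103.31591033935547, 37.85987854003906), 6.654425621032715)
blockblue [419 221   4   4  12] [420.2 222.5] [ 0.5339 -0.2298  0.008 ] 0.015
    ((420.5, 222.5), (3.0, 3.0), 0.0)
blockblue [478 221   7  10  46] [481.1 225.6] [ 0.5303 -0.3762  0.0079] 0.149
    ((481.0, 225.5), (9.0, 6.0), 90.0)
blockblue [451 225   3   4   9] [452.1 226.4] [ 0.5273 -0.3072  0.0054] 0.013
    ((452.0, 226.5), (3.0, 2.0),
[... 1443 characters left out ...]
7.14707946777344), (5.093247413635254, 2.9104275703430176), 14.03624439239502)
orange [512 227  14  10  40] [518.4 231.6] [ 5.206e-01 -4.691e-01 -4.000e-04] 0.006
    ((518.800048828125, 231.10000610351562), (6.260990142822266, 14.758047103881836), 63.43495178222656)
orange [527 230  11   9  30] [532.3 234.4] [ 0.5128 -0.5045  0.0006] 0.006
    ((531.8867797851562, 234.60379028320312), (8.241633415222168, 8.51635456085205), 74.05460357666016)
orange [487 237   9   3  13] [490.9 238.2] [ 0.5023 -0.4018  0.    ] 0.003
    ((491.0, 238.0), (2.0, 8.0), 90.0)
blocktop 1045 ((0.518437922000885, -0.26194822788238525), (0.20455290377140045, 0.0717184990644455), 84.48485565185547) 0.04790961201051846
```

View pics/cropA.png

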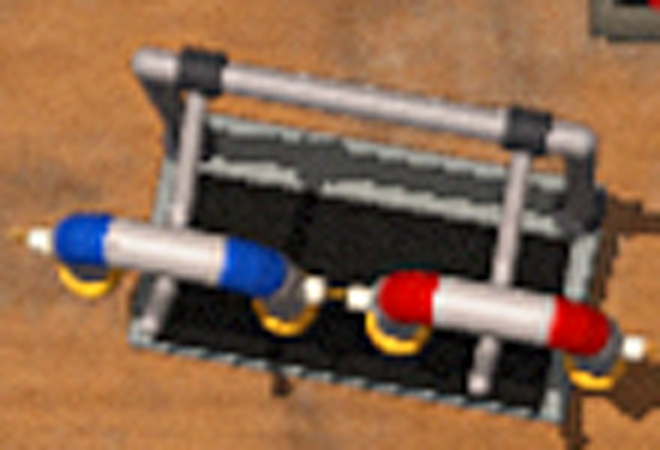

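View pics/cropB.png

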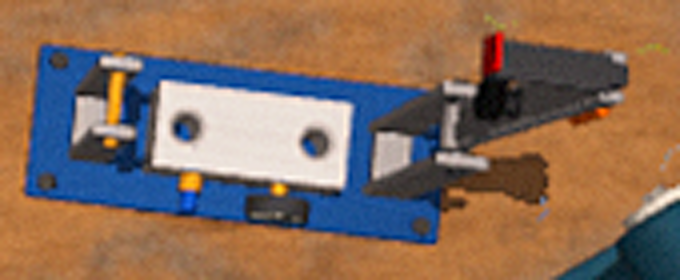

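Crop A: the blue heater's bar runs from about (85,240) to (255,265) in the crop. The hook wire crosses it near (170,250), and the hook tips point to world -x. Crop B: ports at (186,127) and (316,142), gauge on -x, pin on the left, hinge on the right with the arm leaning away. So the block and rack frames are close to the world frame with a small yaw.

```bash
python3 - <<'E'
from h import *
c=load("top0"); im=c["color"]; P=cloud(c); U,V=np.meshgrid(range(640),range(480))
# heater: bands, ray cast at z=.147
b=[ray(c,243.2,199.4,.147),ray(c,271.7,204.2,.147)]; d=b[0]-b[1]
print("heater mid",(b[0]+b[1])/2,"yaw",np.degrees(np.arctan2(-d[0],d[1])))
m=(P[...,2]>.143)&(U>236)&(U<285)&(V>192)&(V<216); m&=(P[...,2]<.16)
q=P[m]; print(m.sum(),cv2.fitLine(q[:,:2].astype(np.float32),cv2.DIST_HUBER,0,.01,.01).ravel(), q[:,2].max())
x=[ray(c,297.7,208.8,.147),ray(c,326,214.1,.147)];print("reject",(x[0]+x[1])/2)
# block top
g=cv2.cvtColor(im,cv2.COLOR_BGR2GRAY)
w=((g>150)&(abs(P[...,2]-.048)<.008)&(U>405)&(U<470)&(V>200)&(V<245)).astype(np.uint8)
n,l,s,ce=cv2.connectedComponentsWithStats(w);i=1+s[1:,4].argmax()
cs=max(cv2.findContours((l==i).astype(np.uint8),cv2.RETR_EXTERNAL,cv2.CHAIN_APPROX_NONE)[0],key=cv2.contourArea)
r=cv2.minAreaRect(cs);print(r); cn=[ray(c,*p,.048) for p in cv2.boxPoints(r)]; print("block centre",np.mean(cn,0)); print(np.round(cn,4))
fill=cv2.drawContours(np.zeros_like(g),[cs],-1,1,-1); hole=((fill>0)&(g<130)).astype(np.uint8); hole=cv2.erode(fill,np.ones((3,3)))*(g<140).astype(np.uint8)
n,l,s,ce=cv2.connectedComponentsWithStats(hole)
pts=[]
for i in range(1,n):
    if s[i,4]>8: p=ray(c,*ce[i],.048); pts.append(p); print("port",s[i],ce[i],p)
if len(pts)==2:
    d=pts[0]-pts[1]; print("seat",(pts[0]+pts[1])/2,np.linalg.norm(d),np.degrees(np.arctan2(-d[0],d[1])))
# heights
for (x0,x1,y0,y1) in [(.6,.7,.08,.28),(.62,.75,0,.1),(.4,.53,.05,.3),(.56,.75,-.3,-.1)]:
    k=(P[...,0]>x0)&(P[...,0]<x1)&(P[...,1]>y0)&(P[...,1]<y1)&(P[...,2]>.155)&(P[...,2]<.6)
    if k.sum(): q=P[k];print((x0,x1,y0,y1),k.sum(),q.min(0).round(3),q.max(0).round(3))
k=(P[...,2]>.15)&(P[...,2]<.6)&(U>455)&(U<545)&(V>195)&(V<225); q=P[k]
for a in q[np.argsort(q[:,2])][::max(1,len(q)//25)]: print(a.round(3),end=" ")
E
```

```text
heater mid [0.54864672 0.14654356 0.147     ] yaw -7.941943658929432
254 [0.14667341 0.989185   0.54858893 0.14688721] 0.15437588575287084
reject [0.53111622 0.0284746  0.147     ]
((437.3927917480469, 223.22715759277344), (47.936092376708984, 21.80357551574707), 6.842772960662842)
block centre [ 0.52792891 -0.26293168  0.048     ]
[[ 0.5073 -0.2045  0.048 ]
 [ 0.5586 -0.21    0.048 ]
 [ 0.5485 -0.3217  0.048 ]
 [ 0.4973 -0.3156  0.048 ]]
port [418 218   7   7  41] [421.         221.24390244] [ 0.53139456 -0.22456377  0.048     ]
port [450 222   7   7  39] [453.12820513 225.12820513] [ 0.52448656 -0.2997661   0.048     ]
seat [ 0.52794056 -0.26216494  0.048     ] 0.07551894244831475 -5.248400066585057
(0.6, 0.7, 0.08, 0.28) 512 [0.603 0.086 0.155] [0.7   0.28  0.231]
(0.56, 0.75, -0.3, -0.1) 9 [ 0.71  -0.246  0.155] [ 0.746 -0.103  0.156]
[ 0.53  -0.345  0.15 ] [ 0.536 -0.357  0.157] [ 0.537 -0.353  0.164] [ 0.52  -0.35   0.174] [ 0.516 -0.354  0.203] [ 0.525 -0.336  0.235] [ 0.516 -0.353  0.243] [ 0.513 -0.338  0.246] [ 0.523 -0.337  0.25 ] [ 0.525 -0.357  0.254] [ 0.522 -0.358  0.268] [ 0.52  -0.361  0.282] [ 0.518 -0.362  0.298] [ 0.515 -0.362  0.312] [ 0.529 -0.371  0.333] [ 0.513 -0.36   0.337] [ 0.515 -0.362  0.339] [ 0.526 -0.325  0.34 ] [ 0.511 -0.357  0.341] [ 0.521 -0.35   0.341] [ 0.514 -0.359  0.342] [ 0.521 -0.346  0.343] [ 0.529 -0.317  0.343] [ 0.514 -0.352  0.344] [ 0.516 -0.31   0.346] [ 0.53  -0.307  0.358]
```

```bash
cat >> h.py <<'E'
from scipy.spatial.transform import Rotation as Ro
def go(x,y,z,yaw):
    from cell import observe
    s=observe(); R=Ro.from_euler("xyz",s["tool_rot"]); T=Ro.from_euler("xyz",[np.pi,0,np.radians(yaw)])
    print("t",round(s["time"],2),"pos",s["tool_pos"].round(4),"rpy",np.degrees(s["tool_rot"]).round(2),"F",s["contact_force"].round(1),"open",round(s["opening"],4))
    print("travel",(R.inv().apply(np.array([x,y,z])-s["tool_pos"])).round(4),"dr",np.degrees((R.inv()*T).as_rotvec()).round(2))
E
python3 - <<'E'
from h import *
c=load("top0");P=cloud(c)
k=(P[...,0]>.58)&(P[...,0]<.68)&(P[...,1]>.1)&(P[...,1]<.23)&(P[...,2]>.16)&(P[...,2]<.6);print(k.sum(),P[k].min(0) if k.any() else 0, P[k].max(0) if k.any() else 0)
go(.552,.1705,.30,81.8)
E
```

```text
0 0 0
t 0.1 pos [0.2133 0.4793 0.2261] rpy [-1.7992e+02 -1.0000e-02  1.5600e+02] F [-1.   0.5 -0.6] open 0.0916
travel [-0.435  -0.1445 -0.0738] dr [-7.00e-02  4.00e-02  7.42e+01]
```

Emit:
arm_command --fingers '[-0.1,-0.1,-0.1,-0.1,-0.1,-0.1,-0.1,-0.1]' --travel '[[-0.03,-0.01,-0.04],[-0.435,-0.1445,-0.074],[-0.435,-0.1445,-0.074],[-0.435,-0.1445,-0.074],[-0.435,-0.1445,-0.074],[-0.435,-0.1445,-0.074],[-0.435,-0.1445,-0.074],[-0.435,-0.1445,-0.074]]' --dr '[[0,0,7],[0,0,14],[0,0,21],[0,0,28],[0,0,35],[0,0,42],[0,0,49],[0,0,56]]'

```text
time: 0.77
tool_pos: [0.448, 0.2648, 0.2871]
tool_rot: [-3.141, -0.0, 1.739]
contact_force: [0.3, 0.9, 0.5]
opening: 0.0513
grip_force: 0.0
```

```bash
python3 -c "
from h import *
go(.552,.1705,.30,81.8)"
```

```text
t 0.77 pos [0.448  0.2648 0.2871] rpy [-179.97   -0.     99.66] F [0.3 0.9 0.5] open 0.0513
travel [-0.1104  0.0867 -0.0129] dr [-0.03  0.   17.86]
```

Emit:
arm_command --fingers '[-0.1,-0.1,-0.1,-0.1,-0.1,-0.1,-0.1]' --travel '[[-0.11,0.087,-0.013],[-0.11,0.087,-0.013],[-0.11,0.087,-0.013],[-0.11,0.087,-0.013],[-0.11,0.087,-0.013],[-0.11,0.087,-0.013],[-0.11,0.087,-0.013]]' --dr '[[0,0,7],[0,0,14],[0,0,18],[0,0,18],[0,0,18],[0,0,18],[0,0,18]]'

```text
time: 1.35
tool_pos: [0.551, 0.174, 0.2997]
tool_rot: [-3.14, -0.0, 1.432]
contact_force: [-0.0, 0.6, 0.4]
opening: 0.0508
grip_force: 0.0
```

```bash
python3 - <<'E'
from h import *
from cell import *
go(.552,.1705,.30,81.8)
c=read_camera("wrist"); np.savez("w1.npz",**c); cv2.imwrite("pics/w1.png",c["color"])
print(-c["R"].T@c["t"],c["R"].round(3).tolist())
for dy in(-.038,.038,0):
  th=np.radians(-8.2); print(proj(c,[.5486-dy*np.sin(th),.1467+dy*np.cos(th),.15]))
E
```

```text
t 1.35 pos [0.551  0.174  0.2997] rpy [-1.7992e+02 -1.0000e-02  8.2050e+01] F [-0.   0.6  0.4] open 0.0508
travel [-0.0033  0.0015 -0.0003] dr [-0.08 -0.01  0.25]
[0.56033025 0.24326673 0.4561916 ] [[0.99, -0.14, -0.002], [-0.134, -0.956, 0.26], [-0.038, -0.257, -0.966]]
(np.float64(321.99255010606856), np.float64(297.2117003283065))
(np.float64(322.4100289664528), np.float64(220.1282896154774))
(np.float64(322.1948672161337), np.float64(259.8558139128155))
```

View pics/w1.png

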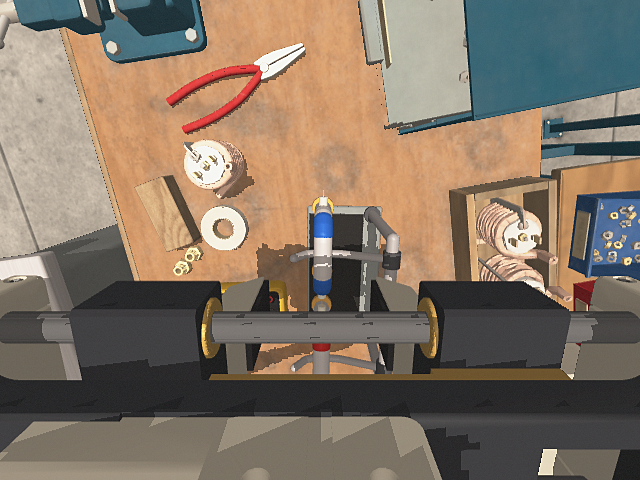

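The bar runs vertically at column ~322, rows 215–295. The hook wire crosses at row ~257. This matches the prediction (mid 259), so I'll do a quick numeric check and compute the descent.

```bash
python3 - <<'E'
from h import *
c=load("w1"); im=c["color"]; hsv=cv2.cvtColor(im,cv2.COLOR_BGR2HSV)
m=cv2.inRange(hsv,(105,150,60),(125,255,255)); m[:195]=0;m[305:]=0;m[:,:300]=0;m[:,345:]=0
n,l,s,ce=cv2.connectedComponentsWithStats(m); b=[]
for i in range(1,n):
    if s[i,4]>40: b.append(ray(c,*ce[i],.147)); print(s[i],ce[i],b[-1])
d=b[0]-b[1]; print((b[0]+b[1])/2,np.degrees(np.arctan2(-d[0],d[1])))
go(.552,.1705,.122,81.8)
E
```

```text
[313 213  20  25 447] [322.77628635 225.4541387 ] [0.55360602 0.17872765 0.147     ]
[313 278  19  17 240] [321.86666667 286.38333333] [0.54445538 0.1190464  0.147     ]
[0.5490307  0.14888703 0.147     ] -8.716996759824207
t 1.4 pos [0.5509 0.1743 0.2999] rpy [-1.7994e+02 -1.0000e-02  8.2090e+01] F [-0.   0.2 -0.3] open 0.0507
travel [-0.0037  0.0018  0.1779] dr [-0.06 -0.01  0.29]
```

Emit:
arm_command --fingers '[-0.1,-0.1,-0.1,-0.1,-0.1,-0.1,-0.1,-0.1]' --travel '[[-0.003,0.0015,0.02],[-0.003,0.0015,0.05],[-0.003,0.0015,0.08],[-0.003,0.0015,0.11],[-0.003,0.0015,0.14],[-0.003,0.0015,0.165],[-0.003,0.0015,0.178],[-0.003,0.0015,0.178]]' --dr '[[0,0,0.4],[0,0,0.4],[0,0,0.4],[0,0,0.4],[0,0,0.4],[0,0,0.4],[0,0,0.4],[0,0,0.4]]'

```text
time: 2.07
tool_pos: [0.5499, 0.1712, 0.1191]
tool_rot: [-3.135, 0.002, 1.427]
contact_force: [-0.3, -0.5, 0.2]
opening: 0.0509
grip_force: 0.0
```

Emit:
arm_command --fingers '[0.3,0.6,0.9,1,1,1,1,1]' --travel '[[0,0,0],[0,0,0],[0,0,0],[0,0,0],[0,0,0],[0,0,0],[0,0,0],[0,0,0]]' --dr '[[0,0,0],[0,0,0],[0,0,0],[0,0,0],[0,0,0],[0,0,0],[0,0,0],[0,0,0]]' --squeeze 45

```text
time: 2.73
tool_pos: [0.5533, 0.1702, 0.1227]
tool_rot: [3.14, -0.0, 1.424]
contact_force: [0.6, -0.4, 3.4]
opening: 0.0172
grip_force: 45.0
```

Emit:
arm_command --fingers '[1,1,1,1,1,1,1,1]' --travel '[[0,0,-0.005],[0,0,-0.01],[0,0,-0.016],[0,0,-0.022],[0,0,-0.028],[0,0,-0.033],[0,0,-0.033],[0,0,-0.033]]' --dr '[[0,0,0],[0,0,0],[0,0,0],[0,0,0],[0,0,0],[0,0,0],[0,0,0],[0,0,0]]'

```text
time: 3.4
tool_pos: [0.5531, 0.1702, 0.1555]
tool_rot: [3.141, -0.0, 1.424]
contact_force: [-0.6, 0.1, -2.0]
opening: 0.017
grip_force: 45.0
```

```bash
python3 - <<'E'
from h import *
from cell import *
go(.552,.1705,.157,81.6); print(observe()["torque"])
a=read_camera("wrist")["color"][150:330,220:430]; b=read_camera("side"); np.savez("s2.npz",**b); b=b["color"][170:300,270:400]
a=cv2.resize(a,(420,360)); b=cv2.resize(b,(360,360)); cv2.imwrite("pics/lift.png",np.hstack([a,b]))
E
```

```text
t 3.4 pos [0.5531 0.1702 0.1555] rpy [ 1.7996e+02 -2.0000e-02  8.1610e+01] F [-0.6  0.1 -2. ] open 0.017
travel [ 0.0001 -0.0011 -0.0015] dr [ 0.04 -0.02  0.01]
[-0.04650294  0.05989706 -0.01030472]
```

View pics/lift.png

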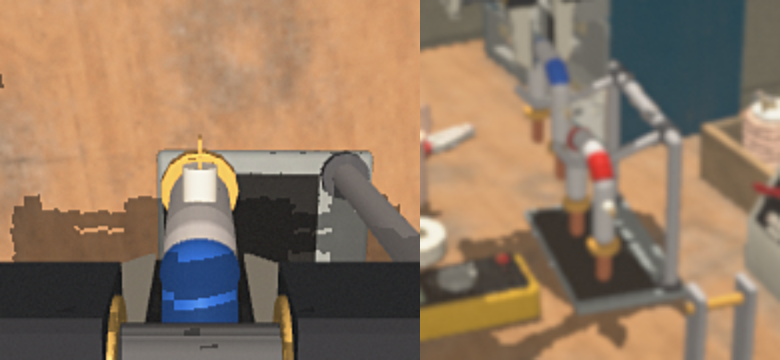

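The heater is lifted clear of the hook and gripped by its blue band, and the red heater is undisturbed. Now I'll back off the hook.

Emit:
arm_command --fingers '[1,1,1,1,1,1,1,1]' --travel '[[0,-0.02,-0.001],[0,-0.045,-0.001],[0,-0.07,-0.001],[0,-0.09,-0.001],[0,-0.1,-0.02],[0,-0.1,-0.05],[0,-0.1,-0.08],[0,-0.1,-0.1]]' --dr '[[0,0,0],[0,0,0],[0,0,0],[0,0,0],[0,0,0],[0,0,0],[0,0,0],[0,0,0]]'

```text
time: 4.17
tool_pos: [0.4542, 0.185, 0.2577]
tool_rot: [3.139, -0.001, 1.425]
contact_force: [1.3, 0.6, -3.0]
opening: 0.0171
grip_force: 45.0
```

```bash
python3 - <<'E'
from h import *
# seat .528,-.2625 yaw -5.7 ; grip +24 along block y
th=np.radians(-5.7); print(.528-.0238*np.sin(th),-.2625+.0238*np.cos(th))
go(.528-.0238*np.sin(th),-.2625+.0238*np.cos(th),.255,84.3)
E
```

```text
0.5303638100438987 -0.23881767743492283
t 4.17 pos [0.4542 0.185  0.2577] rpy [ 1.7986e+02 -6.0000e-02  8.1630e+01] F [ 1.3  0.6 -3. ] open 0.0171
travel [-0.4082  0.137   0.0026] dr [ 0.14 -0.06 -2.67]
```

Emit:
arm_command --fingers '[1,1,1,1,1,1,1,1]' --travel '[[-0.02,0.007,0.003],[-0.05,0.017,0.003],[-0.085,0.029,0.003],[-0.12,0.04,0.003],[-0.155,0.052,0.003],[-0.19,0.064,0.003],[-0.225,0.075,0.003],[-0.26,0.087,0.003]]' --dr '[[0,0,-0.3],[0,0,-0.7],[0,0,-1],[0,0,-1.3],[0,0,-1.7],[0,0,-2],[0,0,-2.3],[0,0,-2.6]]'

```text
time: 4.83
tool_pos: [0.5018, -0.0869, 0.2519]
tool_rot: [-3.141, -0.0, 1.47]
contact_force: [0.7, 0.8, -3.0]
opening: 0.0172
grip_force: 45.0
```

Emit:
arm_command --fingers '[1,1,1,1,1,1,1,1]' --travel '[[-0.03,0.01,0],[-0.06,0.02,0],[-0.09,0.03,0],[-0.11,0.037,0],[-0.125,0.042,0],[-0.13,0.044,0],[-0.13,0.044,0],[-0.13,0.044,0]]' --dr '[[0,0,0],[0,0,0],[0,0,0],[0,0,0],[0,0,0],[0,0,0],[0,0,0],[0,0,0]]'

```text
time: 5.5
tool_pos: [0.5325, -0.2182, 0.2517]
tool_rot: [-3.141, -0.001, 1.47]
contact_force: [0.6, 0.4, -3.4]
opening: 0.0171
grip_force: 45.0
```

```bash
python3 - <<'E'
from h import *
from cell import *
go(.5304,-.2388,.255,84.3)
w=read_camera("wrist"); s=read_camera("side"); np.savez("w3.npz",**w); np.savez("s3.npz",**s)
a=cv2.resize(w["color"][60:400,130:480],(400,389)); b=cv2.resize(s["color"][130:390,300:540],None,fx=1.5,fy=1.5)[:389]
o=np.zeros((390,760,3),np.uint8); o[:389,:400]=a; o[:b.shape[0],400:400+b.shape[1]]=b; cv2.imwrite("pics/over.png",o)
E
```

```text
t 5.5 pos [ 0.5325 -0.2182  0.2517] rpy [-1.7994e+02 -6.0000e-02  8.4200e+01] F [ 0.6  0.4 -3.4] open 0.0171
travel [-0.0207  0.     -0.0033] dr [-0.06 -0.06 -0.1 ]
```

View pics/over.png

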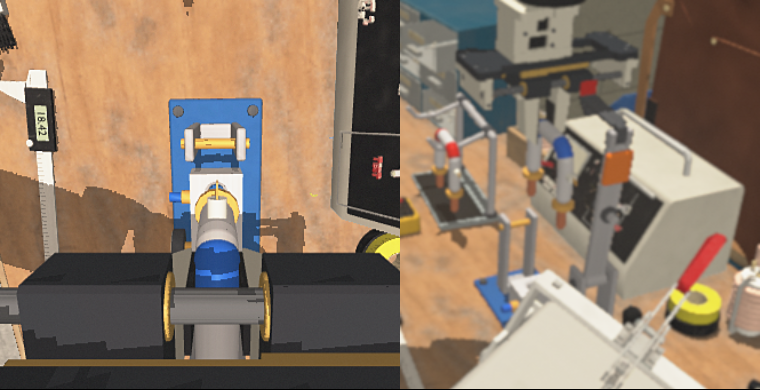

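The heater hangs squarely above the block, about 20 mm short along y. I'll check its tilt from the collars.

```bash
python3 - <<'E'
from h import *
c=load("s3"); im=c["color"]; hsv=cv2.cvtColor(im,cv2.COLOR_BGR2HSV);P=cloud(c)
for nm,lo,hi in (("brass",(18,120,90),(32,255,255)),("copper",(5,100,60),(15,255,255)),("blue",(105,150,50),(125,255,255))):
    m=cv2.inRange(hsv,lo,hi); m[:200]=0;m[300:]=0;m[:,:375]=0;m[:,428:]=0
    n,l,s,ce=cv2.connectedComponentsWithStats(m)
    for i in range(1,n):
        if s[i,4]>15: q=P[l==i]; print(nm,s[i],ce[i].round(1),np.median(q,0).round(4))
R=lambda d,h:[.5325-.0024+0,0]
th=np.radians(-5.8)
for dy in (-.038,.038):  # expected collar centres, heater mid = tool - .0235 along bar
    k=dy-.0235; X=np.array([.5325-k*np.sin(th),-.2182+k*np.cos(th),.2517+.019-.101+.0315]); print(X.round(4),np.round(proj(c,X),1),"tip",np.round(proj(c,X-[0,0,.0315]),1))
E
```

```text
brass [382 242  12   7  30] [386.8 245.7] [ 0.5259 -0.2116  0.2027]
brass [405 266  10   4  20] [409.9 267.9] [ 0.5215 -0.2897  0.2016]
brass [375 276  10   5  28] [379.5 277.7] [ 0.5362 -0.1775  0.1126]
copper [375 241  16  20 150] [382.  251.1] [6.934e-01 7.600e-02 2.000e-04]
copper [375 269   9   8  54] [378.5 272.6] [ 0.6398 -0.0088 -0.0007]
copper [404 271   7  12  60] [406.8 276.1] [ 0.5216 -0.2841  0.1819]
copper [375 280   9  10  46] [379.3 284.2] [ 6.15e-01 -5.30e-02 -6.00e-04]
copper [391 283  21  17 198] [397.9 293.4] [ 6.358e-01 -1.064e-01 -6.000e-04]
copper [375 291   7   9  47] [377.5 295.9] [ 5.884e-01 -9.180e-02 -3.000e-04]
blue [403 222  11  12  91] [408.2 228. ] [ 0.5221 -0.2762  0.2701]
[ 0.5263 -0.2794  0.2012] [408.3 264.5] tip [407.  280.2]
[ 0.534  -0.2038  0.2012] [388.4 244. ] tip [387.4 258.9]
```

Emit:
arm_command --fingers '[1,1,1,1,1,1,1,1]' --travel '[[-0.01,0,0],[-0.0205,0,0.01],[-0.0205,0,0.03],[-0.0205,0,0.055],[-0.0205,0,0.08],[-0.0205,0,0.1],[-0.0205,0,0.11],[-0.0205,0,0.11]]' --dr '[[0,0,0],[0,0,0],[0,0,0],[0,0,0],[0,0,0],[0,0,0],[0,0,0],[0,0,0]]'

```text
time: 6.27
tool_pos: [0.5292, -0.239, 0.1392]
tool_rot: [-3.137, -0.002, 1.469]
contact_force: [-0.1, 0.3, -2.3]
opening: 0.0171
grip_force: 45.0
```

```bash
python3 - <<'E'
from h import *
from cell import *
s=read_camera("side"); np.savez("s4.npz",**s); c=s; P=cloud(c)
go(.5304,-.2388,.102,84.3)
hsv=cv2.cvtColor(c["color"],cv2.COLOR_BGR2HSV); m=cv2.inRange(hsv,(16,110,80),(34,255,255))|cv2.inRange(hsv,(3,90,50),(15,255,255))
k=(m>0)&(abs(P[...,0]-.525)<.04)&(P[...,1]<-.19)&(P[...,1]>-.33)&(P[...,2]>.03)&(P[...,2]<.13)
n,l,s,ce=cv2.connectedComponentsWithStats(k.astype(np.uint8))
for i in range(1,n):
    if s[i,4]>10: q=P[l==i]; print(s[i],np.median(q,0).round(4),q[:,2].min().round(3),q[:,2].max().round(3))
E
```

```text
t 6.32 pos [ 0.5302 -0.2395  0.1412] rpy [-1.7989e+02 -5.0000e-02  8.4200e+01] F [ 0.7 -0.7 -2.7] open 0.017
travel [0.0007 0.0002 0.0392] dr [-0.11 -0.05 -0.1 ]
[383 299  13  17 118] [ 0.5257 -0.2301  0.0878] 0.059 0.098
[373 331   6   5  20] [ 0.4969 -0.2358  0.0334] 0.031 0.036
```

Emit:
arm_command --fingers '[1,1,1,1,1,1,1]' --travel '[[0.0007,0,0.004],[0.0007,0,0.008],[0.0007,0,0.012],[0.0007,0,0.016],[0.0007,0,0.02],[0.0007,0,0.022],[0.0007,0,0.022]]' --dr '[[0,0,0],[0,0,0],[0,0,0],[0,0,0],[0,0,0],[0,0,0],[0,0,0]]'

```text
time: 6.9
tool_pos: [0.5305, -0.2386, 0.1196]
tool_rot: [-3.141, -0.0, 1.47]
contact_force: [-0.2, -0.8, -3.6]
opening: 0.0173
grip_force: 45.0
```

Emit:
arm_command --fingers '[1,1,1,1,1,1,1]' --travel '[[0,0,0.004],[0,0,0.008],[0,0,0.012],[0,0,0.015],[0,0,0.0175],[0,0,0.0175],[0,0,0.0175]]' --dr '[[0,0,0],[0,0,0],[0,0,0],[0,0,0],[0,0,0],[0,0,0],[0,0,0]]'

```text
time: 7.48
tool_pos: [0.5308, -0.2386, 0.1033]
tool_rot: [3.141, 0.0, 1.47]
contact_force: [-2.2, 0.9, 4.5]
opening: 0.0168
grip_force: 45.0
```

Emit:
arm_command --fingers '[1,1,1,1]' --travel '[[0,0,0.001],[0,0,0.002],[0,0,0.002],[0,0,0.002]]' --dr '[[0,0,0],[0,0,0],[0,0,0],[0,0,0]]'

```text
time: 7.82
tool_pos: [0.5312, -0.2386, 0.1032]
tool_rot: [3.139, 0.001, 1.47]
contact_force: [-6.4, 2.8, 17.4]
opening: 0.0171
grip_force: 45.0
```

```bash
python3 - <<'E'
from h import *
from cell import *
c=read_camera("side"); P=cloud(c); np.savez("s5.npz",**c); go(.5304,-.2388,.102,84.3)
hsv=cv2.cvtColor(c["color"],cv2.COLOR_BGR2HSV); m=cv2.inRange(hsv,(16,110,80),(34,255,255))
k=(m>0)&(abs(P[...,0]-.525)<.04)&(P[...,1]<-.19)&(P[...,1]>-.33)&(P[...,2]>.03)&(P[...,2]<.13)
n,l,s,ce=cv2.connectedComponentsWithStats(k.astype(np.uint8))
for i in range(1,n):
    if s[i,4]>5: q=P[l==i]; print(s[i],np.median(q,0).round(4),q[:,2].min().round(3),q[:,2].max().round(3))
for dy in(-38,38):
  t=np.radians(-5.7);X=[.528-dy/1e3*np.sin(t),-.2625+dy/1e3*np.cos(t),.0515];print(proj(c,X))
w=read_camera("wrist"); a=cv2.resize(w["color"][100:420,160:480],(390,390)); b=cv2.resize(c["color"][230:360,330:460],(390,390)); cv2.imwrite("pics/seat.png",np.hstack([a,b]))
E
```

```text
t 7.87 pos [ 0.5312 -0.2386  0.1032] rpy [1.7988e+02 5.0000e-02 8.4220e+01] F [-5.6  3.4 17.4] open 0.0167
travel [-0.0002 -0.0007  0.0012] dr [ 0.12  0.05 -0.08]
[384 314   3   7  15] [ 0.5226 -0.2258  0.0543] 0.053 0.056
[374 331   5   4  13] [ 0.4988 -0.2345  0.0336] 0.031 0.035
(np.float64(407.65430680079123), np.float64(341.5668305997986))
(np.float64(388.81492555772945), np.float64(317.04808286357894))
```

View pics/seat.png

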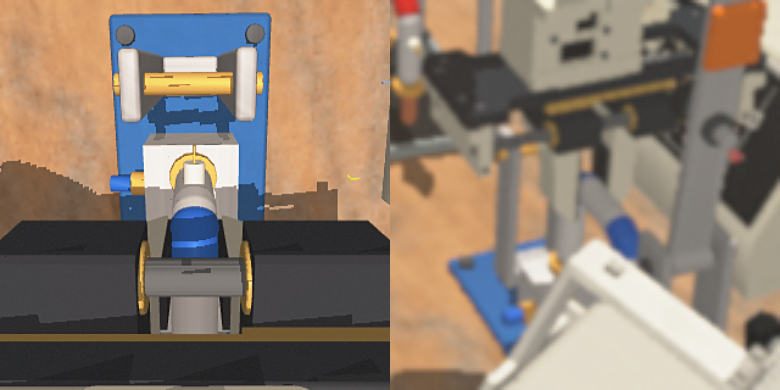

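It is seated: the collar sits on the block top (z ≈ 54 mm against an expected top of 55 mm) with a firm stop at 17 N. Releasing.

Emit:
arm_command --fingers '[0.4,0.1,-0.1,-0.1,-0.1,-0.1]' --travel '[[0,0,-0.002],[0,0,-0.002],[0,0,-0.002],[0,0,-0.002],[0,0,-0.002],[0,0,-0.002]]' --dr '[[0,0,0],[0,0,0],[0,0,0],[0,0,0],[0,0,0],[0,0,0]]'

```text
time: 8.42
tool_pos: [0.5307, -0.2386, 0.1023]
tool_rot: [-3.141, -0.0, 1.47]
contact_force: [-0.4, 0.3, 0.0]
opening: 0.0493
grip_force: 0.0
```

Emit:
arm_command --fingers '[-0.1,-0.1,-0.1,-0.1,-0.1,-0.1,-0.1,-0.1]' --travel '[[0,0,-0.015],[0,0,-0.04],[0,0,-0.07],[0.02,0,-0.1],[0.05,0,-0.13],[0.08,0,-0.16],[0.1,0,-0.18],[0.1,0,-0.18]]' --dr '[[0,0,0],[0,0,0],[0,0,0],[0,0,0],[0,0,0],[0,0,0],[0,0,0],[0,0,0]]'

```text
time: 9.08
tool_pos: [0.5429, -0.1361, 0.2879]
tool_rot: [3.133, 0.001, 1.473]
contact_force: [1.1, -0.0, -0.4]
opening: 0.0501
grip_force: 0.0
```

```bash
python3 - <<'E'
from h import *
from cell import *
c=read_camera("top"); np.savez("t6.npz",**c); P=cloud(c); go(.5304,-.2388,.28,84.3)
s=read_camera("side"); np.savez("s6.npz",**s); Q=cloud(s)
hsv=cv2.cvtColor(s["color"],cv2.COLOR_BGR2HSV)
for nm,lo,hi in (("blue",(105,150,40),(125,255,255)),("orange",(4,170,100),(16,255,255)),("brass",(16,110,80),(34,255,255))):
    m=cv2.inRange(hsv,lo,hi)>0; k=m&(abs(Q[...,0]-.525)<.05)&(Q[...,1]<-.14)&(Q[...,1]>-.42)&(Q[...,2]>.03)&(Q[...,2]<.4)
    n,l,st,ce=cv2.connectedComponentsWithStats(k.astype(np.uint8))
    for i in range(1,n):
        if st[i,4]>12: q=Q[l==i]; print(nm,st[i],ce[i].round(1),np.median(q,0).round(4),q.min(0).round(3),q.max(0).round(3))
a=cv2.resize(c["color"][190:260,375:545],None,fx=4,fy=4,interpolation=cv2.INTER_CUBIC); b=cv2.resize(s["color"][170:350,340:480],(280,360))
o=np.zeros((360,760,3),np.uint8); o[:a.shape[0],:480]=a[:,:480]; o[:,480:]=b; cv2.imwrite("pics/rel.png",o)
E
```

```text
t 9.13 pos [ 0.542  -0.1377  0.2852] rpy [1.797e+02 7.000e-02 8.438e+01] F [ 0.3  0.2 -1. ] open 0.0503
travel [-0.1017 -0.0017  0.0053] dr [0.3  0.07 0.08]
blue [403 303   9  12  65] [407.2 308.5] [ 0.5198 -0.2956  0.1226] [ 0.515 -0.305  0.116] [ 0.526 -0.286  0.128]
orange [435 231  19  22 311] [444.2 241.3] [ 0.5129 -0.3766  0.297 ] [ 0.501 -0.38   0.278] [ 0.528 -0.371  0.312]
brass [352 139  44   9 170] [371.7 142.8] [ 0.5146 -0.1576  0.379 ] [ 0.483 -0.164  0.368] [ 0.57  -0.141  0.384]
brass [353 151   3   8  13] [354.4 154.3] [ 0.4815 -0.1645  0.3667] [ 0.481 -0.167  0.36 ] [ 0.483 -0.157  0.371]
brass [374 275  13   7  53] [379.8 278.4] [ 0.536  -0.1788  0.1115] [ 0.523 -0.182  0.106] [ 0.552 -0.168  0.115]
brass [383 315   4   6  15] [384.5 317.8] [ 0.5211 -0.2272  0.0546] [ 0.518 -0.23   0.05 ] [ 0.525 -0.22   0.056]
brass [374 331   5   5  15] [376.  332.6] [ 0.4972 -0.2355  0.0334] [ 0.494 -0.238  0.03 ] [ 0.502 -0.232  0.036]
```

View pics/rel.png

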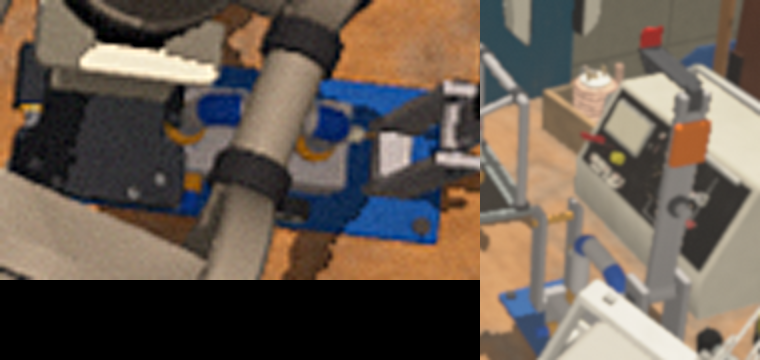

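The heater is home (both collars on the block) and the arm stands at about 1.67 rad, with the pad at (.513,-.377,.297). Next I'll check the clearance behind the arm.

```bash
cat >> h.py <<'E'
def bl(yb,z,yaw=84.3): go(.528+.0993*yb,-.2625+.9951*yb,z,yaw)
E
python3 - <<'E'
from h import *
c=load("top0");s=load("side0")
for c in (c,s):
  P=cloud(c)
  for y0,y1 in ((-.42,-.395),(-.45,-.42),(-.48,-.45),(-.52,-.48),(-.58,-.52)):
    k=(P[...,0]>.38)&(P[...,0]<.66)&(P[...,1]>y0)&(P[...,1]<y1)&(P[...,2]>.05)&(P[...,2]<.6); q=P[k]
    if len(q): i=q[:,2].argmax(); print(y0,y1,len(q),q[i].round(3))
bl(-.16,.44)
E
```

```text
-0.45 -0.42 452 [ 0.381 -0.45   0.256]
-0.48 -0.45 1243 [ 0.381 -0.472  0.279]
-0.52 -0.48 1049 [ 0.517 -0.506  0.304]
-0.58 -0.52 1405 [ 0.489 -0.521  0.291]
-0.45 -0.42 58 [ 0.395 -0.448  0.229]
-0.48 -0.45 384 [ 0.382 -0.476  0.275]
-0.52 -0.48 1414 [ 0.509 -0.511  0.301]
-0.58 -0.52 3478 [ 0.498 -0.52   0.292]
t 9.18 pos [ 0.5411 -0.1387  0.2831] rpy [1.7991e+02 4.0000e-02 8.4300e+01] F [ 0.1 -0.5 -0.4] open 0.0505
travel [-0.2846 -0.0006 -0.1567] dr [0.09 0.04 0.  ]
```

Emit:
arm_command --fingers '[1,1,1,1,1,1,1,1]' --travel '[[0,0,-0.04],[0,0,-0.08],[0,0,-0.12],[0,0,-0.157],[-0.03,0,-0.16],[-0.07,0,-0.16],[-0.11,0,-0.16],[-0.15,0,-0.16]]' --dr '[[0,0,0],[0,0,0],[0,0,0],[0,0,0],[0,0,0],[0,0,0],[0,0,0],[0,0,0]]'

```text
time: 9.85
tool_pos: [0.525, -0.2911, 0.4407]
tool_rot: [-3.139, -0.001, 1.469]
contact_force: [1.1, -0.3, -0.2]
opening: 0.0024
grip_force: 0.0
```

Emit:
arm_command --fingers '[1,1,1,1,1,1]' --travel '[[-0.03,0,0],[-0.07,0,0],[-0.11,0,0],[-0.135,0,0],[-0.135,0,0],[-0.135,0,0]]' --dr '[[0,0,0],[0,0,0],[0,0,0],[0,0,0],[0,0,0],[0,0,0]]'

```text
time: 10.35
tool_pos: [0.511, -0.4258, 0.4387]
tool_rot: [-3.137, -0.004, 1.465]
contact_force: [0.4, 0.8, -0.2]
opening: 0.0004
grip_force: 0.0
```

```bash
python3 -c "
from h import *
bl(-.16,.305)"
```

```text
t 10.35 pos [ 0.511  -0.4258  0.4387] rpy [-179.75   -0.21   83.96] F [ 0.4  0.8 -0.2] open 0.0004
travel [0.0037 0.0013 0.1337] dr [-0.25 -0.21 -0.34]
```

Descend behind the arm, then push gently in +y.

Emit:
arm_command --fingers '[1,1,1,1,1,1,1,1]' --travel '[[0,0.001,0.03],[0,0.001,0.065],[0,0.001,0.1],[0,0.001,0.125],[0,0.001,0.134],[0,0.001,0.134],[0.006,0.001,0.134],[0.012,0.001,0.134]]' --dr '[[0,0,0],[0,0,0],[0,0,0],[0,0,0],[0,0,0],[0,0,0],[0,0,0],[0,0,0]]'

```text
time: 11.02
tool_pos: [0.5149, -0.4109, 0.3108]
tool_rot: [3.139, 0.002, 1.469]
contact_force: [0.5, -0.2, 0.8]
opening: 0.0007
grip_force: 0.0
```

Emit:
arm_command --fingers '[1,1,1,1,1,1,1,1]' --travel '[[0.01,0,0],[0.02,0,0],[0.03,0,0],[0.04,0,0],[0.05,0,0],[0.06,0,0],[0.07,0,0],[0.075,0,0]]' --dr '[[0,0,0],[0,0,0],[0,0,0],[0,0,0],[0,0,0],[0,0,0],[0,0,0],[0,0,0]]'

```text
time: 11.68
tool_pos: [0.5221, -0.3345, 0.3086]
tool_rot: [-3.141, -0.001, 1.471]
contact_force: [-0.2, -0.8, -0.2]
opening: 0.0004
grip_force: 0.3
```

```bash
cat >> h.py <<'E'
def pad():
    from cell import read_camera
    s=read_camera("side"); Q=cloud(s); hsv=cv2.cvtColor(s["color"],cv2.COLOR_BGR2HSV)
    m=cv2.inRange(hsv,(4,170,90),(16,255,255))>0; k=m&(abs(Q[...,0]-.525)<.05)&(Q[...,1]<-.14)&(Q[...,1]>-.42)&(Q[...,2]>.1)&(Q[...,2]<.4)
    n,l,st,ce=cv2.connectedComponentsWithStats(k.astype(np.uint8))
    for i in range(1,n):
        if st[i,4]>12:
            q=np.median(Q[l==i],0); yb=(q[0]-.528)*.0993+(q[1]+.2625)*.9951; print("pad",st[i],q.round(3),"yb",yb.round(3))
    return s
E
python3 -c "
from h import *
bl(-.05,.30); pad()"
```

```text
t 11.68 pos [ 0.5221 -0.3345  0.3086] rpy [-1.7999e+02 -4.0000e-02  8.4260e+01] F [-0.2 -0.8 -0.2] open 0.0004
travel [ 0.0222 -0.0013  0.0086] dr [-0.01 -0.04 -0.04]
pad [419 218  17  22 271] [ 0.517 -0.328  0.292] yb -0.066
```

Emit:
arm_command --fingers '[1,1,1,1,1,1,1,1]' --travel '[[0.009,0,0.01],[0.017,0,0.019],[0.031,0,0.025],[0.0447,0,0.03],[0.0575,0,0.038],[0.07,0,0.047],[0.081,0,0.057],[0.092,0,0.068]]' --dr '[[0,0,0],[0,0,0],[0,0,0],[0,0,0],[0,0,0],[0,0,0],[0,0,0],[0,0,0]]'

```text
time: 12.4
tool_pos: [0.5313, -0.2442, 0.2404]
tool_rot: [3.141, 0.0, 1.47]
contact_force: [-0.2, -0.7, -0.1]
opening: 0.0005
grip_force: 0.1
```

```bash
python3 -c "
from h import *
bl(.0369,.2161); s=pad(); bl(.0492,.1888); bl(.054,.1745)"
```

```text
t 12.4 pos [ 0.5313 -0.2442  0.2404] rpy [1.7997e+02 1.0000e-02 8.4200e+01] F [-0.2 -0.7 -0.1] open 0.0005
travel [ 0.0184 -0.0015  0.0243] dr [ 0.03  0.01 -0.1 ]
pad [388 230  20  16 146] [ 0.522 -0.244  0.232] yb 0.018
t 12.45 pos [ 0.5306 -0.2417  0.2379] rpy [-179.81   -0.18   84.26] F [-0.3  1.6 -1.6] open 0.0005
travel [ 0.0281 -0.0004  0.0492] dr [-0.19 -0.18 -0.04]
t 12.45 pos [ 0.5306 -0.2417  0.2379] rpy [-179.81   -0.18   84.26] F [-0.3  1.6 -1.6] open 0.0005
travel [ 0.0329 -0.0003  0.0635] dr [-0.19 -0.18 -0.04]
```

Emit:
arm_command --fingers '[1,1,1,1,1,1,1,1]' --travel '[[0.01,0,0.01],[0.016,0,0.02],[0.021,0,0.03],[0.0255,0,0.04],[0.029,0,0.05],[0.031,0,0.057],[0.0325,0,0.0615],[0.0325,0,0.0635]]' --dr '[[0,0,0],[0,0,0],[0,0,0],[0,0,0],[0,0,0],[0,0,0],[0,0,0],[0,0,0]]'

```text
time: 13.12
tool_pos: [0.5343, -0.2122, 0.1764]
tool_rot: [-3.141, -0.001, 1.47]
contact_force: [0.7, -0.1, -0.3]
opening: 0.0004
grip_force: 0.0
```

```bash
python3 -c "
from h import *
s=pad(); bl(.056,.160)"
```

```text
pad [379 257  19  11 106] [ 0.524 -0.22   0.172] yb 0.042
t 13.17 pos [ 0.5343 -0.2124  0.1765] rpy [-1.7995e+02 -2.0000e-02  8.4200e+01] F [-0.3  0.1  0.2] open 0.0002
travel [ 0.0055 -0.0013  0.0165] dr [-0.05 -0.02 -0.1 ]
```

Emit:
arm_command --fingers '[1,1,1,1,1,1]' --travel '[[0.005,-0.001,0.003],[0.005,-0.001,0.006],[0.005,-0.001,0.009],[0.005,-0.001,0.012],[0.005,-0.001,0.014],[0.005,-0.001,0.0155]]' --dr '[[0,0,0],[0,0,0],[0,0,0],[0,0,0],[0,0,0],[0,0,0]]'

```text
time: 13.67
tool_pos: [0.5342, -0.2071, 0.1616]
tool_rot: [3.141, -0.0, 1.47]
contact_force: [1.3, 2.3, 2.4]
opening: 0.0003
grip_force: 1.0
```

Emit:
arm_command --fingers '[1,1,1,1]' --travel '[[0,0,0.001],[0,0,0.002],[0,0,0.002],[0,0,0.002]]' --dr '[[0,0,0],[0,0,0],[0,0,0],[0,0,0]]'

```text
time: 14.0
tool_pos: [0.5339, -0.2074, 0.1596]
tool_rot: [3.142, 0.0, 1.47]
contact_force: [0.9, 1.8, 2.3]
opening: 0.0002
grip_force: 1.1
```

Emit:
arm_command --fingers '[1,1,1]' --travel '[[0,0,0.001],[0,0,0.0015],[0,0,0.0015]]' --dr '[[0,0,0],[0,0,0],[0,0,0]]'

```text
time: 14.25
tool_pos: [0.534, -0.2074, 0.1582]
tool_rot: [3.141, 0.0, 1.47]
contact_force: [0.5, 1.4, 3.9]
opening: 0.0005
grip_force: 2.0
```

```bash
python3 -c "
from h import *
s=pad(); bl(.056,.158)"
```

```text
pad [378 265  20   9  76] [ 0.523 -0.221  0.157] yb 0.04
t 14.3 pos [ 0.5339 -0.2074  0.1582] rpy [179.99   0.    84.2 ] F [0.5 2.3 4.5] open 0.0005
travel [ 0.0005 -0.0004  0.0002] dr [ 0.01  0.   -0.1 ]
```

Emit:
arm_command --fingers '[1,1,1,1]' --travel '[[0,0,0.001],[0,0,0.002],[0,0,0.003],[0,0,0.003]]' --dr '[[0,0,0],[0,0,0],[0,0,0],[0,0,0]]'

```text
time: 14.63
tool_pos: [0.534, -0.2073, 0.157]
tool_rot: [3.14, 0.001, 1.47]
contact_force: [-3.7, 4.5, 16.1]
opening: 0.0
grip_force: 8.0
```

The arm is on its lower stop at 16 N. I'll retreat and check that it stays latched.

Emit:
arm_command --fingers '[1,1,1,1,1,1,1,1]' --travel '[[0,0,-0.004],[0,0,-0.015],[0,0,-0.04],[0,0,-0.07],[0,-0.03,-0.1],[0.02,-0.06,-0.13],[0.05,-0.09,-0.15],[0.08,-0.12,-0.16]]' --dr '[[0,0,0],[0,0,0],[0,0,0],[0,0,0],[0,0,0],[0,0,0],[0,0,0],[0,0,0]]'

```text
time: 15.3
tool_pos: [0.4295, -0.1254, 0.313]
tool_rot: [3.14, 0.001, 1.467]
contact_force: [-0.1, -0.1, 0.5]
opening: 0.0004
grip_force: 0.0
```

Emit:
arm_command --fingers '[1,1,1,1,1,1,1,1]' --travel '[[0.03,0,0],[0.06,0,0],[0.09,0,0],[0.12,0,0],[0.15,0,0],[0.17,0,0],[0.17,0,0],[0.17,0,0]]' --dr '[[0,0,0],[0,0,0],[0,0,0],[0,0,0],[0,0,0],[0,0,0],[0,0,0],[0,0,0]]'

```text
time: 15.97
tool_pos: [0.4473, 0.0445, 0.3112]
tool_rot: [-3.141, 0.001, 1.472]
contact_force: [-0.2, -0.6, -0.2]
opening: 0.0004
grip_force: 0.0
```

```bash
python3 - <<'E'
from h import *
from cell import *
s=pad(); c=read_camera("top"); np.savez("t9.npz",**c); P=cloud(c); bl(.056,.158)
hsv=cv2.cvtColor(c["color"],cv2.COLOR_BGR2HSV); m=cv2.inRange(hsv,(4,170,90),(16,255,255))>0
k=m&(abs(P[...,0]-.53)<.04)&(abs(P[...,1]+.21)<.06)&(P[...,2]>.13)
if k.any(): print("top pad",k.sum(),np.median(P[k],0))
# slope of arm: points near block x=0, z>.12
yb=(P[...,0]-.528)*.0993+(P[...,1]+.2625)*.9951; xb=(P[...,0]-.528)*.9951-(P[...,1]+.2625)*.0993
k=(abs(xb)<.008)&(yb>-.06)&(yb<.035)&(P[...,2]>.14)&(P[...,2]<.2); 
if k.sum()>10: f=np.polyfit(yb[k],P[...,2][k],1); print("arm slope",f,k.sum())
a=cv2.resize(c["color"][185:265,375:525],None,fx=3,fy=3,interpolation=cv2.INTER_CUBIC); b=cv2.resize(s["color"][220:360,340:460],(300,350),interpolation=cv2.INTER_CUBIC)
o=np.zeros((350,750,3),np.uint8); o[:a.shape[0],:450]=a; o[:,450:]=b; cv2.imwrite("pics/end.png",o)
E
```

```text
pad [378 261  20  12 163] [ 0.529 -0.213  0.161] yb 0.049
t 16.07 pos [0.4474 0.0434 0.3113] rpy [-1.7996e+02  4.0000e-02  8.4180e+01] F [-0.1 -0.7  0.4] open 0.0007
travel [-0.24    0.1112  0.1534] dr [-0.04  0.04 -0.12]
top pad 215 [ 0.53244383 -0.20697358  0.16133016]
arm slope [0.03505139 0.15711285] 327
```

View pics/end.png

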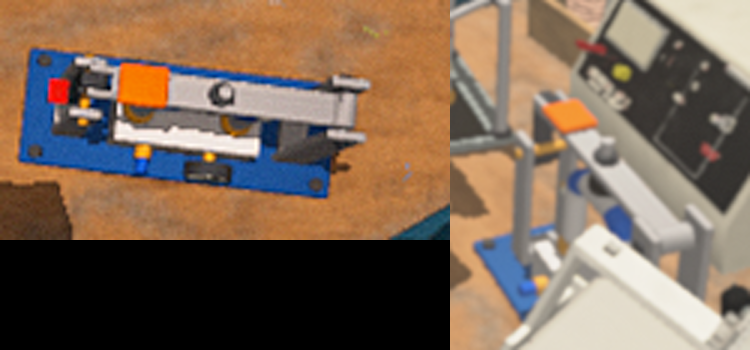

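The clamp is level. Both cameras put the pad at z = 0.161 m, matching the snapped angle of about 0.01 rad; unsnapped it would be near 0.167 m. The hook is on the pin with the robot clear, so I'm handing in.

```bash
python3 -c "
from cell import *
print(hand_in())"
```

```text
the job is handed in; nothing more can be done
None
```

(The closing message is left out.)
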